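# Seat a proud housing cover with a straightedge

## Task

The brass cover of the green gear housing stands proud of the dark steel face. Lay the straightedge by its wooden grip lengthwise along the face, centred across the cover, let go, and press lightly on its red end, then on its plain end, so that each end goes down to the face and it is seen to rock. Then press firmly down on the grip until the cover is flush, press the red end once more to show that nothing rocks any more, and leave the straightedge lying there; always press gently and only through the straightedge, never on the cover itself, and leave everything else alone.

Things in the scene. Friction and masses are not known exactly. Their poses are not given: they have to be found in the camera images.
- housing: Fixed green gear housing, 124x250x60 mm, with a flat dark steel top face 120 (x) by 250 (y) mm at z = +60 mm. Origin: centre of its underside on the bench; z up, y along its length (within about 0.25 rad of the world y).
- cover: Square brass cover, 60x60 mm, in the middle of the face. Origin: centre of its TOP, flush when 60 mm above the housing's origin; starts 3 to 5 mm proud. Slides only up and down, held by friction: a total load of about 12 N (weights included) makes it creep down. No stop at flush: it stops only where a straightedge on it meets the face. Up to 10 N on an end of the straightedge does not move it.
- straightedge: Loose straightedge, 0.35 kg: steel blade 32 (x) by 240 (y) by 8 (z) mm; wooden grip in the middle, 22 (x) by 70 (y) mm, from z = 8 to a flat top at z = 44 mm. Origin: centre of the blade's underside; y along its length to the red end, z up. Across the proud cover it balances level; about 2 N on an end tips it over the cover's edge until that end meets the face.
- red_pad (a point): Top of the blade at its red-painted end, where to press: 100 mm from the middle, at y = +100, z = +8 mm in the straightedge's frame.
- plain_pad (a point): Top of the blade at its unpainted end, where to press: y = -100, z = +8 mm in the straightedge's frame.
- red_foot (a point): Underside of the blade below red_pad (y = +100, z = 0 mm in the straightedge's frame).
- plain_foot (a point): Underside of the blade below plain_pad (y = -100, z = 0 mm in the straightedge's frame).
- electrical_tape: Bystander: black tape roll lying flat, 68 across, 19 high, in mm; origin at the centre of its underside.
- chisel: Bystander: wood-handled chisel, 27x202x30 mm; origin at the centre of its underside.
- try_square: Bystander: small try square with wooden stock, 85x164x19 mm; origin at the centre of its underside.
- tape_measure: Bystander: yellow tape measure, 36x79x66 mm; origin at the centre of its underside.
- blister_pack: Bystander: flat blue, red and white blister pack, 90x160x14 mm; origin at the centre of its underside.
- spray_can: Bystander: green can with red cap, 208 tall, 71 across, in mm; origin at the centre of its underside.
- blue_tape: Bystander: blue tape roll lying flat, 100 across, 36 high, in mm; origin at the centre of its underside.
- sanding_block: Bystander: brown cork sanding block, 61x100x29 mm; origin at the centre of its underside.

How it is judged:
On the way, in this order (a step that is already met when the one before it is completed fails the run):
1. the straightedge lies released and level across the proud cover, lengthwise along the face (horizontal distance between straightedge and cover below 0.02 m and angle between the y axis of straightedge and the y axis of housing, either way round below 0.15 rad and contact force between the fingers and straightedge below 0.1 N and linear speed of straightedge below 0.02 m/s and z of red_foot in the frame of housing between 0.0618 and 0.0675 m and z of plain_foot in the frame of housing between 0.0618 and 0.0675 m), for 0.2 s.
2. the red end is pressed down to the face and the plain end lifts (it rocks) (horizontal distance between straightedge and cover below 0.02 m and angle between the y axis of straightedge and the y axis of housing, either way round below 0.15 rad and horizontal distance between the grasp point and red_pad below 0.03 m and contact force between the fingers and straightedge above 1 N and z of red_foot in the frame of housing below 0.0618 m and z of plain_foot in the frame of housing above 0.064 m), for 0.1 s.
3. the plain end is pressed down to the face and the red end lifts (horizontal distance between straightedge and cover below 0.02 m and angle between the y axis of straightedge and the y axis of housing, either way round below 0.15 rad and horizontal distance between the grasp point and plain_pad below 0.03 m and contact force between the fingers and straightedge above 1 N and z of plain_foot in the frame of housing below 0.0618 m and z of red_foot in the frame of housing above 0.064 m), for 0.1 s.
4. the cover is pressed flush and the straightedge lies flat on the face (horizontal distance between straightedge and cover below 0.02 m and angle between the y axis of straightedge and the y axis of housing, either way round below 0.15 rad and z of cover in the frame of housing between 0.0585 and 0.0615 m and z of red_foot in the frame of housing between 0.0585 and 0.0615 m and z of plain_foot in the frame of housing between 0.0585 and 0.0615 m), for 0.2 s.
5. the red end is pressed again with at least 2 N and nothing rocks (all of step 4 and horizontal distance between the grasp point and red_pad below 0.03 m and contact force between the fingers and straightedge above 2 N), for 0.1 s.
At the end, for the whole second after the job is handed in: The cover is flush with the face to 1.5 mm; the straightedge lies at rest and released across it, its middle within 20 mm of the cover's middle, its length within 0.15 rad of the housing's, both ends within 1.5 mm of the face (all of step 4 and linear speed of straightedge below 0.01 m/s and contact force between the fingers and straightedge below 0.1 N); the robot touches nothing.
It fails at once if the straightedge pressed or dropped on the housing or cover with more than 40 N (contact force between straightedge and housing above 40 N).
It fails at once if the robot presses on the cover itself (contact force between any of the fingers, the arm and cover above 1 N).
It fails at once if the cover sunk more than 2 mm below the face (z of cover in the frame of housing below 0.058 m).
It fails at once if a bystander moved more than 20 mm (distance of any of electrical_tape, chisel, try_square, tape_measure, blister_pack, spray_can, blue_tape, sanding_block from where it was at the start of the episode above 0.02 m).
It also fails if it takes over 67 s, if anything falls off the work surface, if the arm or the gripper's body presses on something with over 40 N, if the wrist force passes 120 N, or if a joint passes its speed limit or range.

## Robot

A 7-joint arm with a two-finger parallel gripper is mounted at the origin on a cart in front of the work surface, level with it; the furniture and walls round the work are solid. World frame = base frame: x ahead of the robot, y to its left, z up, the work surface at z = 0. Lengths are in m, angles in rad, forces in N, time in s.
With the tool pointing down it reaches from about 0.4 to 0.875 m from the base axis. Payload 19.3 kg.
Tool frame: the origin (TCP) lies midway between the tips of the shut fingers; the grasp point (between the pads) lies 19 mm behind it (bot.pinch_z is the distance from the TCP to the grasp point, in m); z points along the fingers, y is the line along which they close (so a half turn about z gives the same grasp; the last joint's range is limited). The gripper opens to 85 mm and grips with 20 to 120 N. Pads are 22 mm wide; open, the fingers measure 114 mm over their backs; the gripper's body (76 mm by 85 mm) begins 54 mm behind the grasp point. The pads swing forward as they close: fully open they stand 13 mm farther back than shut.
Start: joints at [-1.221, 0.521, -0.036, 1.599, 0.021, 1.021, -0.113], TCP at [0.255, 0.571, 0.231] pointing down, gripper open.
Joint ranges: [-2.91, 2.91], [-0.3, 2.13], [-1.5, 1.42], [0.17, 2.43], [-1.26, 4.41], [0.16, 1.93], [-2.52, 2.52]. Speed limits (rad/s): [1.89, 1.89, 2.39, 2.39, 3.01, 3.01, 3.01].

## Interface

Orientations are given as [roll, pitch, yaw] about the fixed x, y, z axes, in that order (R = Rz(yaw) Ry(pitch) Rx(roll)).
In Python, from workcell import observe, viewer, bot gives the robot as it stands. The module is installed in compiled form; this text tells all that it offers.
- The arm moves only by the tool play_rows, never from a script. Its argument "motion" is a list of rows, each a list of 7 numbers: the shift along the tool's x, y, z in cm, then the turn, a rotation vector about the tool's x, y, z in rad, then the opening, from -1 (shut) to 1 (fully open), so that 0 is half open. A call has exactly 5 rows; each row is the pose to reach, as a shift and turn from the pose commanded when the call began, along the tool's axes at that moment; what a row does not reach only later rows make up. A row lasts 1/10 s, in which the tool goes at most 50 mm and 8.59 degrees, less where a joint would pass 70% of its speed; a pose out of reach is approached as far as the arm can. A call with a gripper value outside its range is refused whole. The fingers move at their own pace and stop on an object; "squeeze" is the grip in N (left out, the last holds). Time passes only in rows, so rows that repeat a pose let the fingers close, or fill a call up. It gives the time, the measured TCP pose, the force, the opening and the grip force at its end, in the units of the state.
- observe(): the state, without advancing time (a new reading comes with each control period).
- viewer.grab_frame(name): name is "side" or "top" or "wrist"; returns (picture, depth): 400x640x3 uint8, red, green, blue; 400x640 float32, m along the optical axis (not along the pixel's ray), 0 where there is no reading.
- viewer.camera_info(name): a dict with "fx", "fy", "cx", "cy" (pixels), "R" (3x3) and "t" (3): a world point X has camera coordinates R X + t. Camera axes: x right, y down, z forward; pixel columns grow to the right and rows downward; lengths in m; the calibration is good to about 2 mm. The wrist camera is an equidistant fisheye: a pixel r from the principal point sees the ray r / f radians off the axis. A picture is of the moment at which its call begins: read the wrist's pose just before it. camera_info takes no time and is no camera call; for the wrist camera it gives the pose at the moment of the call.
- bot.job_done(): hands the job in; it is judged then, once.
The state is a dict: "clock": time; "qpos": joint angles; "qd": joint speeds; "joint_efforts": joint torques, N m; "position": TCP position; "tool_rot": TCP orientation; "force": force on the tool from outside, world axes, zero at the start; "moment": the same for the moment, N m; "grip_width": finger opening in m; "finger_force": force on a finger pad.
Only numpy, scipy, OpenCV 4.12 (cv2) and the standard library are available. Lean on these libraries where they do the work, as an engineer would, in place of code of your own. Each camera call takes 0.05 s, during which the arm holds its last target. There are 200 camera calls.

## Working session

There is one attempt and no reset: what is moved stays moved. The work goes in short steps, Python scripts to look and compute and a tool call to move; the robot and the scene stay as the last step left them, time stands still between calls to the robot, and variables do not carry over. Pictures are saved under pics/ and viewed, at most 10 in all, crops included, and the job is handed in when it is done.

Besides the shell and the picture viewer there is one more tool, called after ">>>" as name(argument=value, ...) on one line, values as JSON. play_rows: Moves the arm, as the interface text tells. Its arguments: {"type":"object","properties":{"motion":{"type":"array"},"squeeze":{"type":"number"}},"required":["motion"]}

```bash
mkdir -p pics; python3 - <<'E'
from workcell import observe, viewer, bot
import cv2,numpy as np
s=observe();print({k:np.round(v,3) for k,v in s.items()}, bot.pinch_z)
for n in("top","side"):
    p,d=viewer.grab_frame(n);cv2.imwrite(f"pics/{n}0.png",p[...,::-1]);np.savez(f"{n}0.npz",p=p,d=d)
    print(n,viewer.camera_info(n))
E
```

```text
{'clock': np.float64(0.0), 'qpos': array([-1.221,  0.522, -0.036,  1.6  ,  0.021,  1.021, -0.113]), 'qd': array([ 0.   ,  0.001, -0.001,  0.001,  0.001,  0.001, -0.001]), 'joint_efforts': array([-0.0000e+00, -9.2710e+01,  1.9790e+00, -3.6991e+01,  1.8000e-02,
        8.0000e-03, -0.0000e+00]), 'position': array([0.255, 0.57 , 0.231]), 'tool_rot': array([-3.14 ,  0.   ,  2.722]), 'force': array([ 0.466, -0.682, -0.391]), 'moment': array([-0.002, -0.007,  0.05 ]), 'finger_force': np.float64(0.0), 'grip_width': np.float64(0.086)} 0.0187
top {'fx': 408.92906986342894, 'fy': 408.92906986342894, 'cx': 321.80197267538205, 'cy': 200.7631800351642, 'R': array([[-0.37417311, -0.9273377 ,  0.00626676],
       [-0.82675732,  0.33051341, -0.45522876],
       [ 0.42007954, -0.17551545, -0.89035246]]), 't': array([0.23819812, 0.46120817, 1.55276125])}
side {'fx': 413.6271096003842, 'fy': 413.6271096003842, 'cx': 316.9535816819489, 'cy': 204.38379911630835, 'R': array([[ 0.88796443, -0.45990315,  0.00287458],
       [-0.27958432, -0.54475301, -0.79061796],
       [ 0.36517363,  0.70123694, -0.61230301]]), 't': array([-0.47147438,  0.20484132,  1.26410906])}
```

View pics/top0.png

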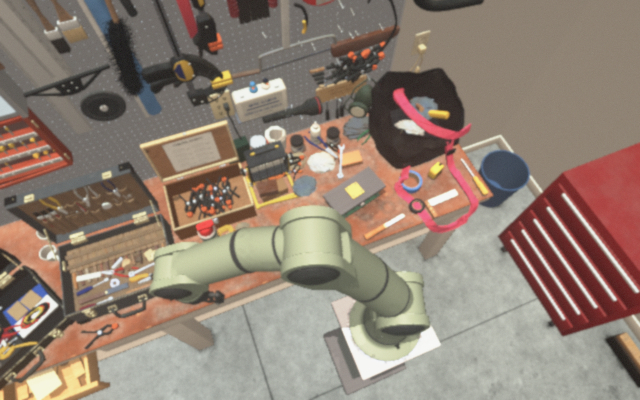

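View pics/side0.png

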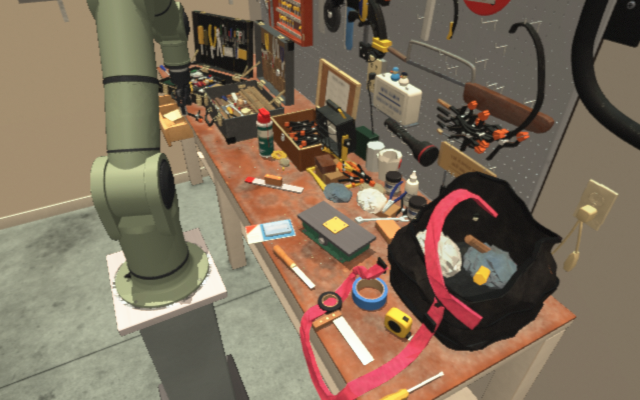

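The side view shows the green housing with the cover at about (336,226). The straightedge is at about (274,184), red end near (250,181). In the top view the housing is at (354,191) and the straightedge is hidden by the arm.

```bash
cat > h.py <<'E'
import numpy as np,cv2
from workcell import observe,viewer,bot
def world(n,u,v,d,c=None):
    c=c or viewer.camera_info(n)
    P=np.stack([(u-c['cx'])/c['fx']*d,(v-c['cy'])/c['fy']*d,d],-1)
    return (P-c['t'])@c['R']
def ray_plane(n,u,v,z):
    c=viewer.camera_info(n)
    o=-c['R'].T@c['t'];r=c['R'].T@np.array([(u-c['cx'])/c['fx'],(v-c['cy'])/c['fy'],1])
    return o+r*(z-o[2])/r[2]
def cloud(n,d):
    v,u=np.mgrid[:400,:640];return world(n,u,v,d)
E
python3 - <<'E'
from h import *
for n in("side","top"):
    f=np.load(n+"0.npz");p,d=f['p'],f['d'];W=cloud(n,d)
    hsv=cv2.cvtColor(p,cv2.COLOR_RGB2HSV)
    for nm,m in (("cover",(abs(hsv[...,0].astype(int)-26)<6)&(hsv[...,1]>130)&(hsv[...,2]>150)&(abs(W[...,2]-.064)<.012)),
      ("face",(hsv[...,1]<70)&(hsv[...,2]<140)&(abs(W[...,2]-.06)<.008)),
      ("red",((hsv[...,0]<6)|(hsv[...,0]>174))&(hsv[...,1]>150)&(W[...,2]<.05)&(W[...,2]>0)),
      ("se_steel",(hsv[...,1]<60)&(hsv[...,2]>130)&(W[...,2]<.05)&(W[...,2]>0.0)),):
        k,l,st,c=cv2.connectedComponentsWithStats(m.astype(np.uint8))
        for i in range(1,k):
            if st[i,4]>25 and W[l==i][:,0].mean()<0.9:
                q=W[l==i];r=cv2.minAreaRect(q[:,:2].astype(np.float32)*1000)
                print(n,nm,c[i].round(),st[i,4],np.median(q,0).round(3),np.round(r[0]),np.round(r[1]),round(r[2],1))
p=cv2.imread("pics/side0.png")[100:300,200:420];cv2.imwrite("pics/crop0.png",cv2.resize(p,(660,600),interpolation=2))
E
```

```text
side cover [335. 224.] 213 [ 0.538 -0.112  0.063] [ 542. -109.] [65. 62.] 18.0
side cover [399. 316.] 219 [ 0.508 -0.499  0.06 ] [ 511. -498.] [34. 59.] 23.5
side face [239. 129.] 115 [0.478 0.67  0.061] [489. 694.] [ 70. 143.] 87.2
side face [393. 183.] 44 [0.845 0.002 0.061] [830. -19.] [105.  57.] 52.1
side face [335. 188.] 109 [0.644 0.07  0.055] [647.  74.] [59. 55.] 68.4
side face [405. 195.] 36 [ 0.852 -0.079  0.058] [833. -76.] [29. 86.] 89.3
side face [414. 206.] 31 [ 0.825 -0.156  0.064] [ 827. -148.] [17. 50.] 22.8
side face [336. 229.] 1586 [ 0.533 -0.143  0.059] [ 537. -112.] [123. 251.] 14.2
side face [465. 283.] 734 [ 0.739 -0.493  0.061] [ 754. -460.] [167. 124.] 80.6
side face [161. 274.] 220 [-0.005 -0.077  0.061] [ -6. -61.] [ 59. 161.] 85.3
side face [411. 296.] 251 [ 0.576 -0.468  0.06 ] [ 577. -451.] [ 16. 136.] 6.1
side face [504. 332.] 221 [ 0.721 -0.661  0.06 ] [ 726. -651.] [ 40. 286.] 86.7
side face [444. 334.] 33 [ 0.578 -0.594  0.058] [ 578. -594.] [ 7. 41.] 22.3
side red [249. 179.] 42 [0.403 0.344 0.006] [404. 345.] [49. 31.] 58.8
side red [347. 285.] 2
[... 2804 characters left out ...]
steel [394. 220.] 89 [ 0.366 -0.222  0.012] [ 368. -224.] [ 19. 109.] 8.8
top se_steel [ 40. 235.] 28 [0.833 1.16  0.039] [ 828. 1158.] [44. 14.] 41.1
top se_steel [ 46. 253.] 173 [0.753 1.152 0.029] [ 739. 1144.] [70. 46.] 15.0
top se_steel [ 55. 251.] 38 [0.741 1.11  0.037] [ 733. 1108.] [86. 17.] 22.4
top se_steel [ 38. 315.] 406 [0.489 1.181 0.042] [ 523. 1218.] [127. 158.] 32.4
top se_steel [ 18. 311.] 103 [0.545 1.257 0.042] [ 541. 1250.] [97. 82.] 19.5
top se_steel [373. 340.] 1950 [-0.068  0.089  0.01 ] [-2. 30.] [296. 263.] 0.0
top se_steel [ 34. 314.] 28 [0.507 1.204 0.042] [ 505. 1202.] [15. 30.] 11.3
top se_steel [430. 339.] 144 [-0.121 -0.13   0.002] [-112. -121.] [71. 71.] 89.5
```

View pics/crop0.png

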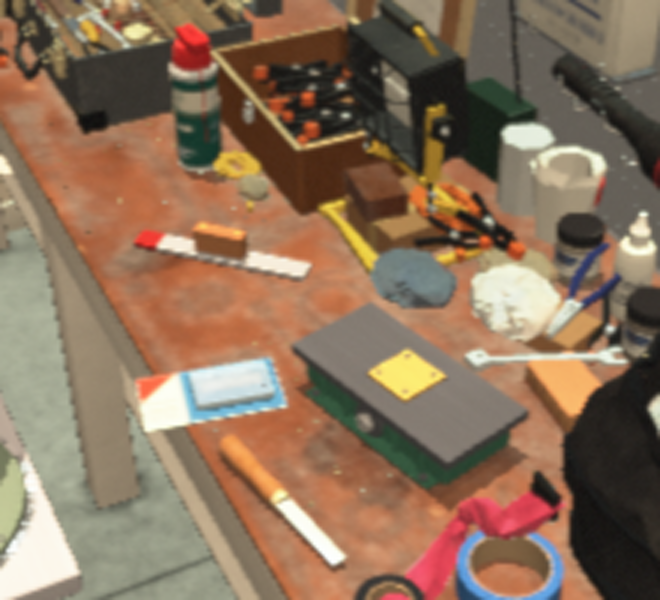

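The crop shows the straightedge clear of everything, red end on the left at (147,240), grip at (220,240). The housing face is clear, with the cover proud at (407,374). Next I move above the straightedge.

```bash
cat >> h.py <<'E'
from scipy.spatial.transform import Rotation as Ro
def plan(xyz,yaw):
    s=observe();R=Ro.from_euler('xyz',s['tool_rot']);T=Ro.from_euler('xyz',[np.pi,0,yaw])
    print('pos',np.round(s['position'],4),'rpy',np.round(s['tool_rot'],4),'F',np.round(s['force'],2),'clk',round(float(s['clock']),2))
    print('shift cm',np.round(R.inv().apply(np.array(xyz)-s['position'])*100,2),'turn',np.round((R.inv()*T).as_rotvec(),4))
E
python3 - <<'E'
from h import *
f=np.load("side0.npz");W=cloud("side",f['d']);print("can",W[125:150,262:270].reshape(-1,3)[::20].round(3))
g=observe();plan([.47,.28,.28],np.radians(135.3))
print(viewer.camera_info("wrist"))
E
```

```text
can [[0.526 0.482 0.154]
 [0.544 0.487 0.138]
 [0.525 0.487 0.129]
 [0.539 0.476 0.121]
 [0.526 0.494 0.102]
 [0.538 0.481 0.096]
 [0.523 0.492 0.08 ]
 [0.538 0.484 0.071]
 [0.521 0.492 0.057]
 [0.538 0.491 0.043]]
pos [0.2547 0.5705 0.2308] rpy [-3.1407e+00  1.0000e-04  2.7218e+00] F [-0.49 -0.23 -0.03] clk 0.1
shift cm [-31.5  -17.75  -4.9 ] turn [-9.000e-04  2.000e-04  3.603e-01]
{'fx': 309.70691628693146, 'fy': 309.70691628693146, 'cx': 321.7631098732808, 'cy': 191.22884195739994, 'R': array([[ 4.07420245e-01,  9.13240733e-01, -3.27737200e-04],
       [ 8.66394304e-01, -3.86407330e-01,  3.16307264e-01],
       [ 2.88738037e-01, -1.29153932e-01, -9.48656738e-01]]), 't': array([-0.62585747, -0.04078168,  0.38035149])}
```

>>> play_rows(motion=[[-4,-2.2,-1,0,0,0.1,1],[-8,-4.4,-2,0,0,0.2,1],[-12,-6.7,-3,0,0,0.3,1],[-16,-9,-4,0,0,0.36,1],[-20,-11.3,-4.9,0,0,0.36,1]])

```text
clock: 0.6
position: [0.392, 0.3843, 0.2806]
tool_rot: [-3.141, 0.0, 2.359]
force: [0.3, 0.3, 0.3]
grip_width: 0.0854
finger_force: 0.0
```

>>> play_rows(motion=[[-3.5,0,0,0,0,0,1],[-7,0,0,0,0,0,1],[-11,0,0,0,0,0,1],[-13.3,-2,0,0,0,0,1],[-13.3,-2,0,0,0,0,1]])

```text
clock: 1.1
position: [0.473, 0.274, 0.2802]
tool_rot: [-3.14, 0.001, 2.356]
force: [-0.4, 0.5, 0.1]
grip_width: 0.0854
finger_force: 0.0
```

```bash
python3 - <<'E'
from h import *
plan([.47,.28,.28],np.radians(135.3))
c=viewer.camera_info("wrist");p,d=viewer.grab_frame("wrist");np.savez("w1.npz",p=p,d=d,R=c['R'],t=c['t']);cv2.imwrite("pics/w1.png",p[...,::-1])
E
```

```text
pos [0.473  0.274  0.2802] rpy [-3.1403e+00  1.2000e-03  2.3563e+00] F [-0.4   0.53  0.07] clk 1.1
shift cm [0.64 0.22 0.01] turn [-0.0013  0.0012 -0.0051]
```

View pics/w1.png

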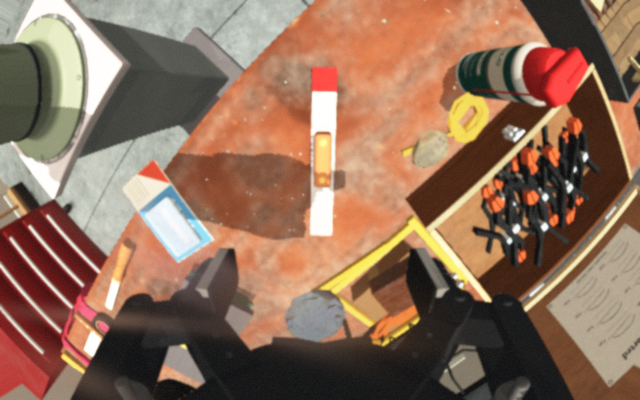

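The straightedge lies vertically at column 322: the red end is at row 68, the plain end at row 235, and the grip top spans rows 133–187. I cast fisheye rays to get its pose.

```bash
cat >> h.py <<'E'
def wray(px,z,c):
    px=np.atleast_2d(px).astype(float);k=viewer.camera_info("wrist")
    q=px-[k['cx'],k['cy']];r=np.linalg.norm(q,axis=1);a=r/k['fx']
    dirs=np.c_[q/r[:,None]*np.sin(a)[:,None],np.cos(a)]@c['R'];o=-c['R'].T@c['t']
    return o+dirs*((z-o[2])/dirs[:,2])[:,None]
E
python3 - <<'E'
from h import *
c=np.load("w1.npz");p=c['p'];hsv=cv2.cvtColor(p,cv2.COLOR_RGB2HSV).astype(int)
roi=np.zeros((400,640),bool);roi[60:242,300:350]=1
red=roi&((hsv[...,0]<5)|(hsv[...,0]>175))&(hsv[...,1]>200)&(hsv[...,2]>170)
wh=roi&(hsv[...,1]<60)&(hsv[...,2]>150)
def pts(m):
    k,l,s,_=cv2.connectedComponentsWithStats(m.astype(np.uint8));m=l>0
    for i in range(1,k):
        if s[i,4]<40:m&=l!=i
    v,u=np.nonzero(m);return np.c_[u,v]
a,b=pts(red),pts(wh);print(len(a),len(b),a.min(0),a.max(0),b.min(0),b.max(0))
q=wray(np.r_[a,b],.008,c)[:,:2]
r=cv2.minAreaRect((q*1000).astype(np.float32));print(r)
g=roi&(hsv[...,0]>8)&(hsv[...,0]<22)&(hsv[...,1]>120)&(hsv[...,2]>190);g[:120]=0;g[195:]=0
gp=pts(g);print(gp.min(0),gp.max(0),cv2.minAreaRect((wray(gp,.044,c)[:,:2]*1000).astype(np.float32)))
plan([r[0][0]/1000,r[0][1]/1000,.13],np.radians(135))
E
```

```text
Traceback (most recent call last):
ValueError: zero-size array to reduction operation minimum which has no identity
```

```bash
python3 - <<'E'
from h import *
c=np.load("w1.npz");p=c['p'];hsv=cv2.cvtColor(p,cv2.COLOR_RGB2HSV).astype(int)
print(hsv[78,322],hsv[110,322],hsv[210,322],hsv[160,322],hsv[100,300])
roi=np.zeros((400,640),bool);roi[60:242,300:350]=1
red=roi&((hsv[...,0]<5)|(hsv[...,0]>175))&(hsv[...,1]>190);red[95:]=0
wh=roi&(hsv[...,1]<50)&(hsv[...,2]>150)
def pts(m):
    m=cv2.morphologyEx(m.astype(np.uint8),cv2.MORPH_OPEN,np.ones((5,5)))
    v,u=np.nonzero(m);return np.c_[u,v]
a,b=pts(red),pts(wh);print(len(a),len(b))
q=wray(np.r_[a,b],.008,c)[:,:2]
r=cv2.minAreaRect((q*1000).astype(np.float32));print(a.min(0),a.max(0),b.min(0),b.max(0),r)
plan([r[0][0]/1000,r[0][1]/1000,.13],np.radians(135))
E
```

```text
[  2 185 254] [ 30   1 255] [ 20   3 255] [ 21 122 255] [ 10 123 180]
0 2036Traceback (most recent call last):
  File "<stdin>", line 12, in <module>
    return umr_minimum(a, axis, None, out, keepdims, initial, where)
ValueError: zero-size array to reduction operation minimum which has no identity
```

```bash
python3 - <<'E'
from h import *
c=np.load("w1.npz");p=c['p'];hsv=cv2.cvtColor(p,cv2.COLOR_RGB2HSV).astype(int)
roi=np.zeros((400,640),bool);roi[60:242,300:350]=1
red=roi&((hsv[...,0]<6)|(hsv[...,0]>174))&(hsv[...,1]>165)&(hsv[...,2]>200);red[95:]=0
wh=roi&(hsv[...,1]<50)&(hsv[...,2]>150)
def pts(m):
    m=cv2.morphologyEx(m.astype(np.uint8),cv2.MORPH_OPEN,np.ones((5,5)))
    v,u=np.nonzero(m);return np.c_[u,v]
a,b=pts(red),pts(wh);print(len(a),len(b))
q=wray(np.r_[a,b],.008,c)[:,:2]
r=cv2.minAreaRect((q*1000).astype(np.float32));print(a.min(0),a.max(0),b.min(0),b.max(0),r)
plan([r[0][0]/1000,r[0][1]/1000,.13],np.radians(135))
E
```

```text
571 2036
[312  67] [336  89] [310  92] [336 235] ((477.74853515625, 271.6571044921875), (32.762935638427734, 240.61871337890625), 43.791954040527344)
pos [0.4723 0.2764 0.2802] rpy [-3.1410e+00  2.0000e-04  2.3586e+00] F [-0.75  1.08  0.04] clk 1.15
shift cm [-0.72  0.06 15.02] turn [-0.0006  0.0002  0.0025]
```

```bash
python3 - <<'E'
from h import *
plan([.4777,.2717,.015],np.radians(133.8))
E
```

```text
pos [0.4723 0.2764 0.2802] rpy [-3.1410e+00  2.0000e-04  2.3586e+00] F [-0.75  1.08  0.04] clk 1.15
shift cm [-0.71  0.06 26.52] turn [-0.0006  0.0002  0.0234]
```

>>> play_rows(motion=[[-0.7,0.05,4,0,0,0.023,1],[-0.7,0.05,8,0,0,0.023,1],[-0.7,0.05,12,0,0,0.023,1],[-0.7,0.05,16,0,0,0.023,1],[-0.7,0.05,19,0,0,0.023,1]])

```text
clock: 1.65
position: [0.4759, 0.2744, 0.0879]
tool_rot: [-3.14, -0.001, 2.34]
force: [1.0, 0.7, -0.6]
grip_width: 0.0852
finger_force: 0.0
```

>>> play_rows(motion=[[0,0,2,0,0,0,1],[0,0,4.5,0,0,0,1],[0,0,6.5,0,0,0,1],[0,0,7.5,0,0,0,1],[0,0,7.5,0,0,0,1]])

```text
clock: 2.15
position: [0.4763, 0.274, 0.0142]
tool_rot: [-3.14, -0.001, 2.34]
force: [-0.8, 0.3, 0.8]
grip_width: 0.0855
finger_force: 0.0
```

>>> play_rows(motion=[[0,0,0,0,0,0,0],[0,0,0,0,0,0,-0.5],[0,0,0,0,0,0,-0.7],[0,0,0,0,0,0,-0.9],[0,0,0,0,0,0,-1]], squeeze=30)

```text
clock: 2.65
position: [0.4772, 0.2737, 0.0158]
tool_rot: [3.141, -0.0, 2.339]
force: [-2.2, -1.2, 8.4]
grip_width: 0.0217
finger_force: 30.1
```

>>> play_rows(motion=[[0,0,0,0,0,0,-1],[0,0,0,0,0,0,-1],[0,0,0,0,0,0,-1],[0,0,0,0,0,0,-1],[0,0,0,0,0,0,-1]])

```text
clock: 3.15
position: [0.4773, 0.2737, 0.0158]
tool_rot: [3.141, -0.0, 2.339]
force: [-1.6, -0.8, 7.2]
grip_width: 0.0214
finger_force: 30.0
```

>>> play_rows(motion=[[0,0,-2,0,0,0,-1],[0,0,-6,0,0,0,-1],[0,0,-10,0,0,0,-1],[0,0,-14,0,0,0,-1],[0,0,-17,0,0,0,-1]])

```text
clock: 3.65
position: [0.4773, 0.2737, 0.1878]
tool_rot: [3.14, 0.0, 2.339]
force: [-0.2, -0.5, -3.5]
grip_width: 0.0215
finger_force: 30.9
```

```bash
python3 - <<'E'
from h import *
plan([.5366,-.1104,.18],np.radians(104.2));print(observe()['grip_width'])
E
```

```text
pos [0.4773 0.2737 0.1878] rpy [3.1401e+00 2.0000e-04 2.3386e+00] F [-0.23 -0.5  -3.49] clk 3.65
shift cm [-31.75 -22.41   0.75] turn [ 1.500e-03 -2.000e-04  5.199e-01]
0.021505320774955223
```

>>> play_rows(motion=[[-2.5,-1.7,0,0,0,0.08,-1],[-5.5,-3.9,0,0,0,0.17,-1],[-8.5,-6,0,0,0,0.26,-1],[-11.5,-8.1,0,0,0,0.35,-1],[-14.5,-10.2,0,0,0,0.44,-1]])

```text
clock: 4.15
position: [0.5043, 0.097, 0.1854]
tool_rot: [-3.142, -0.0, 1.895]
force: [0.4, -0.4, -3.7]
grip_width: 0.0216
finger_force: 30.8
```

```bash
python3 - <<'E'
from h import *
plan([.5366,-.1104,.18],np.radians(104.2))
E
```

```text
pos [0.5043 0.097  0.1854] rpy [-3.1415e+00 -1.0000e-04  1.8951e+00] F [ 0.42 -0.43 -3.65] clk 4.15
shift cm [-20.69  -3.55   0.54] turn [-0.0001 -0.0001  0.0765]
```

>>> play_rows(motion=[[-3,-0.5,0.1,0,0,0.03,-1],[-6.5,-1.1,0.2,0,0,0.06,-1],[-10.5,-1.8,0.3,0,0,0.076,-1],[-14,-2.4,0.4,0,0,0.076,-1],[-17,-2.9,0.5,0,0,0.076,-1]])

```text
clock: 4.65
position: [0.5316, -0.0738, 0.1803]
tool_rot: [-3.141, 0.0, 1.822]
force: [0.8, 0.2, -4.2]
grip_width: 0.0219
finger_force: 30.8
```

>>> play_rows(motion=[[-2,-0.3,0,0,0,0,-1],[-3.5,-0.6,0,0,0,0,-1],[-3.7,-0.65,0,0,0,0,-1],[-3.7,-0.65,0,0,0,0,-1],[-3.7,-0.65,0,0,0,0,-1]])

```text
clock: 5.15
position: [0.5348, -0.108, 0.1803]
tool_rot: [3.142, -0.001, 1.824]
force: [1.1, 0.7, -4.0]
grip_width: 0.0216
finger_force: 30.8
```

```bash
python3 - <<'E'
from h import *
plan([.5366,-.1104,.088],np.radians(104.2))
c=viewer.camera_info("wrist");p,d=viewer.grab_frame("wrist");np.savez("w2.npz",p=p,d=d,R=c['R'],t=c['t']);cv2.imwrite("pics/w2.png",p[...,::-1])
E
```

```text
pos [ 0.5348 -0.108   0.1803] rpy [ 3.1416e+00 -6.0000e-04  1.8241e+00] F [ 1.12  0.71 -4.  ] clk 5.15
shift cm [-0.29  0.12  9.23] turn [ 0.     -0.0006  0.0054]
```

View pics/w2.png

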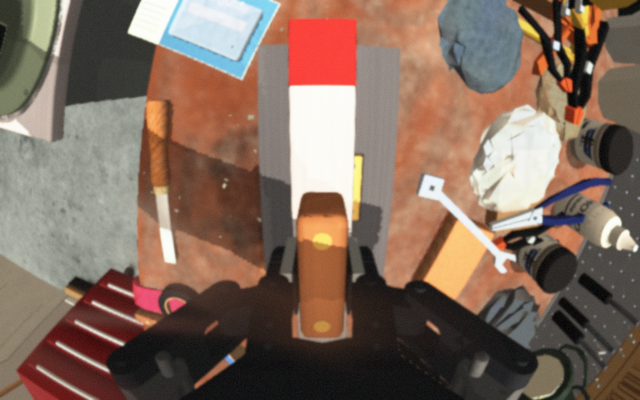

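The straightedge is held above the face. The face's far corners are near (259,46) and (398,47), and the cover shows at (358,187). I measure the housing edges on the z = 0.06 plane.

```bash
python3 - <<'E'
from h import *
c=np.load("w2.npz");p=c['p'];g=p.astype(int)
sat=(g.max(2)-g.min(2))<25; dark=g.max(2)<170
L=[];Rr=[];T=[]
for v in range(70,230,8):
    m=(sat&dark)[v]; a=np.nonzero(m[245:288])[0]; b=np.nonzero(m[365:420])[0]
    if len(a): L.append((245+a[0],v))
    if len(b): Rr.append((365+b[-1],v))
for u in list(range(265,286,4))+list(range(362,394,4)):
    a=np.nonzero((sat&dark)[30:80,u])[0]
    if len(a):T.append((u,30+a[0]))
print(L,Rr,T)
for n,q in(("L",L),("R",Rr),("T",T)):
    w=wray(q,.06,c)[:,:2].astype(np.float32);l=cv2.fitLine(w,cv2.DIST_HUBER,0,.001,.001).ravel();print(n,l.round(4),np.degrees(np.arctan2(l[1],l[0])))
# lines -> centre
ls=[cv2.fitLine(wray(q,.06,c)[:,:2].astype(np.float32),cv2.DIST_HUBER,0,.001,.001).ravel() for q in(L,Rr,T)]
d=ls[0][:2]*np.sign(ls[0][1])+ls[1][:2]*np.sign(ls[1][1]);d/=np.linalg.norm(d);n=np.array([d[1],-d[0]])
a,b=ls[0][2:]@n,ls[1][2:]@n;t=ls[2][2:]@d
print("width",b-a,"yaw",np.degrees(np.arctan2(-d[0],d[1])),"centre",n*(a+b)/2+d*(t-.125))
E
```

```text
[(np.int64(259), 70), (np.int64(259), 78), (np.int64(259), 86), (np.int64(259), 94), (np.int64(259), 102), (np.int64(259), 110), (np.int64(259), 118), (np.int64(259), 126), (np.int64(259), 134), (np.int64(259), 142), (np.int64(260), 150), (np.int64(260), 158), (np.int64(259), 166), (np.int64(260), 174), (np.int64(260), 182), (np.int64(260), 190), (np.int64(261), 198), (np.int64(261), 206), (np.int64(262), 214), (np.int64(262), 222)] [(np.int64(398), 70), (np.int64(398), 78), (np.int64(398), 86), (np.int64(397), 94), (np.int64(397), 102), (np.int64(396), 110), (np.int64(396), 118), (np.int64(395), 126), (np.int64(395), 134), (np.int64(394), 142), (np.int64(394), 150), (np.int64(393), 158), (np.int64(392), 166), (np.int64(392), 174), (np.int64(391), 182), (np.int64(418), 190), (np.int64(390), 198), (np.int64(389), 206), (np.int64(388), 214), (np.int64(387), 222)] [(265, np.int64(46)), (269, np.int64(46)), (273, np.int64(46)), (277, np.int64(46)), (281, np.int64(46)), (285, np.int64(45)), (362, np.int64(47)), (366, np.int64(47)), (370, np.int64(47)), (374, np.int64(47)), (378, np.int64(48)), (382, np.int64(48)), (386, np.int64(48)), (390, np.int64(49))]
L [ 0.2254 -0.9743  0.4716 -0.0782] -76.97169
R [ 0.2301 -0.9732  0.5836 -0.041 ] -76.69965
T [0.9715 0.237  0.5162 0.0132] 13.712474
width 0.11756283 yaw 13.164326 centre [ 0.53930104 -0.10972003]
```

>>> play_rows(motion=[[-0.1,0.38,2,0,0,0.019,-1],[-0.1,0.38,4,0,0,0.019,-1],[-0.1,0.38,6,0,0,0.019,-1],[-0.1,0.38,8,0,0,0.019,-1],[-0.1,0.38,9,0,0,0.019,-1]])

```text
clock: 5.7
position: [0.5382, -0.1082, 0.0889]
tool_rot: [-3.14, -0.001, 1.805]
force: [0.4, 0.5, -3.2]
grip_width: 0.0216
finger_force: 30.7
```

>>> play_rows(motion=[[0,0,0.2,0,0,0,-1],[0,0,0.4,0,0,0,-1],[0,0,0.6,0,0,0,-1],[0,0,0.7,0,0,0,-1],[0,0,0.7,0,0,0,-1]])

```text
clock: 6.2
position: [0.5388, -0.1092, 0.0836]
tool_rot: [3.141, 0.0, 1.804]
force: [-0.1, 0.9, -3.7]
grip_width: 0.0217
finger_force: 30.7
```

>>> play_rows(motion=[[0,0,0.05,0,0,0,-1],[0,0,0.1,0,0,0,-1],[0,0,0.15,0,0,0,-1],[0,0,0.15,0,0,0,-1],[0,0,0.15,0,0,0,-1]])

```text
clock: 6.7
position: [0.5386, -0.1092, 0.0818]
tool_rot: [-3.142, -0.0, 1.804]
force: [0.3, 0.6, -4.2]
grip_width: 0.0214
finger_force: 30.7
```

>>> play_rows(motion=[[0,0,0.05,0,0,0,-1],[0,0,0.1,0,0,0,-1],[0,0,0.1,0,0,0,-1],[0,0,0.1,0,0,0,-1],[0,0,0.1,0,0,0,-1]])

```text
clock: 7.2
position: [0.5387, -0.1092, 0.0808]
tool_rot: [-3.142, 0.0, 1.804]
force: [-0.1, -0.6, -4.6]
grip_width: 0.0214
finger_force: 30.7
```

>>> play_rows(motion=[[0,0,0.05,0,0,0,-1],[0,0,0.05,0,0,0,-1],[0,0,0.05,0,0,0,-1],[0,0,0.05,0,0,0,-1],[0,0,0.05,0,0,0,-1]])

```text
clock: 7.7
position: [0.5386, -0.1092, 0.0803]
tool_rot: [-3.142, 0.0, 1.804]
force: [0.6, -0.2, -3.8]
grip_width: 0.022
finger_force: 30.7
```

>>> play_rows(motion=[[0,0,0.05,0,0,0,-1],[0,0,0.05,0,0,0,-1],[0,0,0.05,0,0,0,-1],[0,0,0.05,0,0,0,-1],[0,0,0.05,0,0,0,-1]])

```text
clock: 8.2
position: [0.5387, -0.1092, 0.0798]
tool_rot: [-3.142, -0.0, 1.804]
force: [-0.4, 0.6, -4.1]
grip_width: 0.0217
finger_force: 30.7
```

>>> play_rows(motion=[[0,0,0.05,0,0,0,-1],[0,0,0.05,0,0,0,-1],[0,0,0.05,0,0,0,-1],[0,0,0.05,0,0,0,-1],[0,0,0.05,0,0,0,-1]])

```text
clock: 8.7
position: [0.5387, -0.1092, 0.0795]
tool_rot: [3.141, 0.0, 1.804]
force: [-2.3, 0.5, 5.2]
grip_width: 0.0214
finger_force: 31.9
```

>>> play_rows(motion=[[0,0,0.03,0,0,0,-1],[0,0,0.03,0,0,0,-1],[0,0,0.03,0,0,0,-1],[0,0,0.03,0,0,0,-1],[0,0,0.03,0,0,0,-1]])

```text
clock: 9.2
position: [0.5387, -0.1093, 0.0792]
tool_rot: [3.141, 0.0, 1.804]
force: [-3.4, 0.5, 6.8]
grip_width: 0.0215
finger_force: 32.3
```

>>> play_rows(motion=[[0,0,-0.05,0,0,0,-1],[0,0,-0.05,0,0,0,-1],[0,0,-0.05,0,0,0,-0.8],[0,0,-0.05,0,0,0,-0.2],[0,0,-0.05,0,0,0,0.5]])

```text
clock: 9.7
position: [0.5388, -0.1093, 0.0796]
tool_rot: [3.141, 0.0, 1.804]
force: [0.1, 0.1, -0.1]
grip_width: 0.0473
finger_force: 0.0
```

>>> play_rows(motion=[[0,0,0,0,0,0,0.6],[0,0,-1,0,0,0,0.6],[0,0,-3,0,0,0,0.6],[0,0,-6,0,0,0,0.6],[0,0,-9,0,0,0,0.6]])

```text
clock: 10.2
position: [0.5385, -0.1093, 0.1711]
tool_rot: [-3.141, 0.0, 1.803]
force: [-0.2, -0.0, -0.1]
grip_width: 0.0685
finger_force: 0.0
```

```bash
python3 - <<'E'
from h import *
s=observe();print(s['position'],s['tool_rot'],s['force'])
c=viewer.camera_info("wrist");p,d=viewer.grab_frame("wrist");np.savez("w3.npz",p=p,d=d,R=c['R'],t=c['t']);cv2.imwrite("pics/w3.png",p[...,::-1])
E
```

```text
[ 0.53847557 -0.10933309  0.1711427 ] [-3.14143061e+00  5.39989277e-05  1.80347294e+00] [-0.17570475 -0.0079944  -0.05741317]
```

View pics/w3.png

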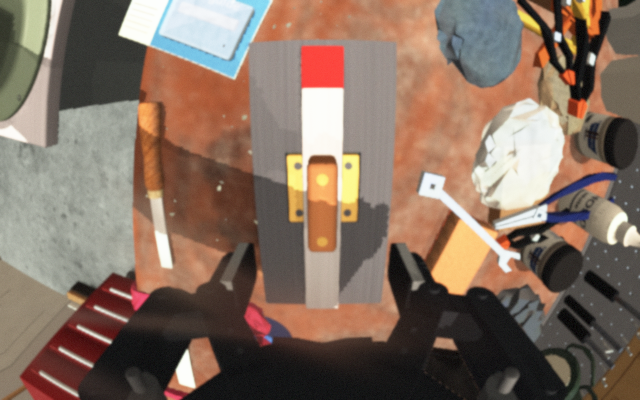

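The straightedge lies released along the face: blade from the red end at row 46 to the plain end at row 308, column 323, symmetric over the cover (columns 287–359, rows 153–221).

```bash
python3 - <<'E'
from h import *
c=np.load("w3.npz")
w=wray([[323,46],[322,308]],.0717,c);print(w.round(4),w.mean(0),np.linalg.norm(w[0]-w[1]),np.degrees(np.arctan2(*(w[0]-w[1])[1::-1])))
k=wray([[287,153],[359,153],[359,222],[288,221]],.0637,c);print(k.round(4),k.mean(0))
f=wray([[250,42],[395,41],[381,303],[265,304]],.06,c);print(f.round(4),f.mean(0))
d=(w[0]-w[1])/np.linalg.norm(w[0]-w[1]);m=w.mean(0)
for s in(.1,-.1):plan([*(m+d*s)[:2],.12],observe()['tool_rot'][2])
E
```

```text
[[ 0.5124  0.0062  0.0717]
 [ 0.5669 -0.2267  0.0717]] [ 0.5396644  -0.11021196  0.0717    ] 0.23921042552142105 103.17378349286298
[[ 0.5034 -0.0843  0.0637]
 [ 0.5613 -0.0706  0.0637]
 [ 0.5778 -0.1304  0.0637]
 [ 0.5163 -0.1439  0.0637]] [ 0.53971777 -0.10729166  0.0637    ]
[[ 4.531e-01 -3.000e-04  6.000e-02]
 [ 5.676e-01  2.780e-02  6.000e-02]
 [ 6.283e-01 -2.171e-01  6.000e-02]
 [ 5.101e-01 -2.462e-01  6.000e-02]] [ 0.53976033 -0.10896126  0.06      ]
pos [ 0.5404 -0.1099  0.1756] rpy [3.1364e+00 1.7000e-03 1.8030e+00] F [ 3.58 -0.86  5.58] clk 10.25
shift cm [ 9.99 -0.08  5.55] turn [0.0052 0.0017 0.    ]
pos [ 0.5404 -0.1099  0.1756] rpy [3.1364e+00 1.7000e-03 1.8030e+00] F [ 3.58 -0.86  5.58] clk 10.25
shift cm [-10.    -0.13   5.58] turn [0.0052 0.0017 0.    ]
```

>>> play_rows(motion=[[3,0,0,0,0,0,-0.5],[6,0,1,0,0,0,-1],[9,-0.1,2,0,0,0,-1],[10,-0.1,3.5,0,0,0,-1],[10,-0.1,5,0,0,0,-1]])

```text
clock: 10.75
position: [0.5146, -0.0101, 0.1197]
tool_rot: [3.141, -0.001, 1.806]
force: [0.8, -0.5, -0.6]
grip_width: -0.0003
finger_force: 0.0
```

>>> play_rows(motion=[[0,0,1,0,0,0,-1],[0,0,2,0,0,0,-1],[0,0,2.5,0,0,0,-1],[0,0,2.5,0,0,0,-1],[0,0,2.5,0,0,0,-1]])

```text
clock: 11.25
position: [0.5148, -0.0124, 0.0948]
tool_rot: [3.141, 0.0, 1.803]
force: [-0.1, -0.4, -0.4]
grip_width: -0.0001
finger_force: 0.0
```

```bash
python3 - <<'E'
from h import *
plan([.5169,-.0129,.0727],1.8034);print(observe()['grip_width'])
E
```

```text
pos [ 0.5148 -0.0124  0.0948] rpy [3.1413e+00 1.0000e-04 1.8033e+00] F [-0.1  -0.43 -0.41] clk 11.25
shift cm [-0.09  0.19  2.21] turn [ 0.0003  0.0001 -0.0001]
-0.00010317361253961191
```

>>> play_rows(motion=[[0,0.2,0.6,0,0,0,-1],[0,0.2,1.2,0,0,0,-1],[0,0.2,1.7,0,0,0,-1],[0,0.2,2.0,0,0,0,-1],[0,0.2,2.0,0,0,0,-1]])

```text
clock: 11.75
position: [0.5163, -0.0117, 0.074]
tool_rot: [-3.141, -0.0, 1.804]
force: [-0.1, -0.7, 0.3]
grip_width: 0.0002
finger_force: 0.0
```

>>> play_rows(motion=[[0,0,0.05,0,0,0,-1],[0,0,0.1,0,0,0,-1],[0,0,0.15,0,0,0,-1],[0,0,0.2,0,0,0,-1],[0,0,0.2,0,0,0,-1]])

```text
clock: 12.25
position: [0.5166, -0.0116, 0.0725]
tool_rot: [3.142, -0.0, 1.804]
force: [-0.5, 0.3, 0.5]
grip_width: 0.0002
finger_force: 0.0
```

>>> play_rows(motion=[[0,0,0.03,0,0,0,-1],[0,0,0.06,0,0,0,-1],[0,0,0.09,0,0,0,-1],[0,0,0.12,0,0,0,-1],[0,0,0.15,0,0,0,-1]])

```text
clock: 12.75
position: [0.5166, -0.0116, 0.071]
tool_rot: [3.142, -0.0, 1.804]
force: [0.2, 0.3, 1.3]
grip_width: 0.0001
finger_force: 0.8
```

>>> play_rows(motion=[[0,0,0.03,0,0,0,-1],[0,0,0.06,0,0,0,-1],[0,0,0.09,0,0,0,-1],[0,0,0.1,0,0,0,-1],[0,0,0.1,0,0,0,-1]])

```text
clock: 13.25
position: [0.5166, -0.0116, 0.07]
tool_rot: [3.142, -0.0, 1.804]
force: [-0.8, 1.9, 1.7]
grip_width: 0.0001
finger_force: 1.0
```

>>> play_rows(motion=[[0,0,0.03,0,0,0,-1],[0,0,0.05,0,0,0,-1],[0,0,0.05,0,0,0,-1],[0,0,0.05,0,0,0,-1],[0,0,0.05,0,0,0,-1]])

```text
clock: 13.75
position: [0.5165, -0.0117, 0.0695]
tool_rot: [-3.142, 0.0, 1.804]
force: [-0.1, 1.4, 2.4]
grip_width: 0.0
finger_force: 1.0
```

>>> play_rows(motion=[[0,0,0.02,0,0,0,-1],[0,0,0.04,0,0,0,-1],[0,0,0.04,0,0,0,-1],[0,0,0.04,0,0,0,-1],[0,0,0.04,0,0,0,-1]])

```text
clock: 14.25
position: [0.5166, -0.0117, 0.0691]
tool_rot: [3.142, 0.0, 1.804]
force: [-1.3, 2.1, 0.7]
grip_width: -0.0005
finger_force: 1.0
```

>>> play_rows(motion=[[0,0,0.02,0,0,0,-1],[0,0,0.03,0,0,0,-1],[0,0,0.03,0,0,0,-1],[0,0,0.03,0,0,0,-1],[0,0,0.03,0,0,0,-1]])

```text
clock: 14.75
position: [0.5166, -0.0117, 0.0689]
tool_rot: [3.141, -0.0, 1.804]
force: [-0.4, 2.4, 5.7]
grip_width: 0.0002
finger_force: 2.5
```

>>> play_rows(motion=[[0,0,0,0,0,0,-1],[0,0,-0.5,0,0,0,-1],[0,0,-3,0,0,0,-1],[0,0,-6,0,0,0,-1],[0,0,-8,0,0,0,-1]])

```text
clock: 15.25
position: [0.5168, -0.0121, 0.1506]
tool_rot: [3.141, 0.0, 1.803]
force: [0.8, 1.0, 1.1]
grip_width: 0.0003
finger_force: 0.0
```

>>> play_rows(motion=[[-3,0,0,0,0,0,-1],[-7,0,0,0,0,0,-1],[-11,0,0,0,0,0,-1],[-15,0,0,0,0,0,-1],[-19,0,0,0,0,0,-1]])

```text
clock: 15.75
position: [0.5605, -0.1984, 0.1491]
tool_rot: [-3.142, 0.0, 1.804]
force: [-0.1, 0.5, -0.2]
grip_width: -0.0003
finger_force: 0.0
```

```bash
python3 - <<'E'
from h import *
c=viewer.camera_info("wrist");p,d=viewer.grab_frame("wrist");np.savez("w4.npz",p=p,d=d,R=c['R'],t=c['t']);cv2.imwrite("pics/w4.png",p[...,::-1])
plan([.5625,-.2076,.0757],1.8034)
E
```

```text
pos [ 0.5606 -0.2056  0.1494] rpy [-3.1415  0.0043  1.7982] F [-5.79 -6.35 -0.46] clk 15.8
shift cm [-0.21  0.14  7.37] turn [-0.0001  0.0043 -0.0052]
```

View pics/w4.png

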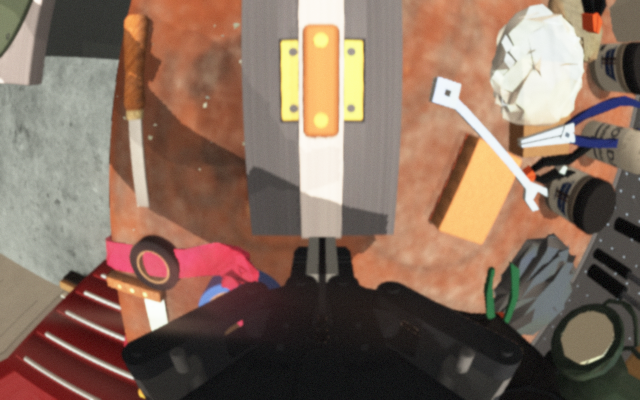

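The straightedge is still centred on the cover, and the plain end runs under the shut fingers at column 322. I press the plain end next.

>>> play_rows(motion=[[-1,0,1,0,0,0,-1],[-1,0,3,0,0,0,-1],[-1,0,5,0,0,0,-1],[-1,0,6.5,0,0,0,-1],[-1,0,7,0,0,0,-1]])

```text
clock: 16.3
position: [0.5619, -0.2054, 0.077]
tool_rot: [-3.139, -0.001, 1.805]
force: [0.2, 0.6, 0.7]
grip_width: -0.0003
finger_force: 0.0
```

>>> play_rows(motion=[[0,0,0.1,0,0,0,-1],[0,0,0.2,0,0,0,-1],[0,0,0.3,0,0,0,-1],[0,0,0.4,0,0,0,-1],[0,0,0.5,0,0,0,-1]])

```text
clock: 16.8
position: [0.5629, -0.2063, 0.0741]
tool_rot: [3.141, 0.0, 1.804]
force: [-0.1, -0.0, -0.0]
grip_width: -0.0003
finger_force: 0.0
```

>>> play_rows(motion=[[0,0,0.08,0,0,0,-1],[0,0,0.16,0,0,0,-1],[0,0,0.24,0,0,0,-1],[0,0,0.32,0,0,0,-1],[0,0,0.38,0,0,0,-1]])

```text
clock: 17.3
position: [0.5628, -0.2064, 0.07]
tool_rot: [3.141, 0.0, 1.804]
force: [0.9, -2.1, 1.3]
grip_width: 0.0002
finger_force: 0.8
```

>>> play_rows(motion=[[0,0,0.02,0,0,0,-1],[0,0,0.04,0,0,0,-1],[0,0,0.06,0,0,0,-1],[0,0,0.06,0,0,0,-1],[0,0,0.06,0,0,0,-1]])

```text
clock: 17.8
position: [0.5628, -0.2064, 0.0695]
tool_rot: [3.141, 0.0, 1.804]
force: [0.2, -1.5, 1.7]
grip_width: 0.0002
finger_force: 0.9
```

>>> play_rows(motion=[[0,0,0.02,0,0,0,-1],[0,0,0.04,0,0,0,-1],[0,0,0.04,0,0,0,-1],[0,0,0.04,0,0,0,-1],[0,0,0.04,0,0,0,-1]])

```text
clock: 18.3
position: [0.5628, -0.2063, 0.0691]
tool_rot: [3.142, 0.0, 1.804]
force: [-0.0, -1.2, 3.9]
grip_width: -0.0001
finger_force: 1.8
```

>>> play_rows(motion=[[0,0,0.02,0,0,0,-1],[0,0,0.03,0,0,0,-1],[0,0,0.03,0,0,0,-1],[0,0,0.03,0,0,0,-1],[0,0,0.03,0,0,0,-1]])

```text
clock: 18.8
position: [0.5628, -0.2063, 0.0689]
tool_rot: [3.141, 0.0, 1.804]
force: [-1.4, -1.1, 7.3]
grip_width: -0.0
finger_force: 3.9
```

>>> play_rows(motion=[[0,0,-0.5,0,0,0,-1],[0,0,-3,0,0,0,-1],[0,0,-5,0,0,0,-1],[0,0,-6.5,0,0,0,-1],[0,0,-6.5,0,0,0,-1]])

```text
clock: 19.3
position: [0.5635, -0.2064, 0.1356]
tool_rot: [3.139, 0.001, 1.804]
force: [0.4, -0.6, 0.1]
grip_width: -0.0002
finger_force: 0.0
```

>>> play_rows(motion=[[3,0,0,0,0,0,-1],[6,0,0,0,0,0,-1],[9,0,0,0,0,0,-1],[9.9,0,0,0,0,0,-1],[9.9,0,0.5,0,0,0,-1]])

```text
clock: 19.8
position: [0.54, -0.1086, 0.1286]
tool_rot: [3.141, -0.0, 1.806]
force: [1.1, -0.9, -0.3]
grip_width: -0.0002
finger_force: 0.0
```

>>> play_rows(motion=[[0,0,0.5,0,0,0,-1],[0,0,1,0,0,0,-1],[0,0,1.5,0,0,0,-1],[0,0,1.7,0,0,0,-1],[0,0,1.7,0,0,0,-1]])

```text
clock: 20.3
position: [0.5397, -0.1104, 0.1113]
tool_rot: [-3.141, -0.0, 1.803]
force: [-0.3, -0.1, 0.6]
grip_width: -0.0001
finger_force: 0.0
```

>>> play_rows(motion=[[0,0,0.06,0,0,0,-1],[0,0,0.12,0,0,0,-1],[0,0,0.18,0,0,0,-1],[0,0,0.24,0,0,0,-1],[0,0,0.3,0,0,0,-1]])

```text
clock: 20.8
position: [0.5399, -0.1099, 0.1087]
tool_rot: [3.142, 0.0, 1.804]
force: [0.5, -1.0, -0.3]
grip_width: 0.0
finger_force: 0.0
```

>>> play_rows(motion=[[0,0,0.02,0,0,0,-1],[0,0,0.04,0,0,0,-1],[0,0,0.06,0,0,0,-1],[0,0,0.08,0,0,0,-1],[0,0,0.1,0,0,0,-1]])

```text
clock: 21.3
position: [0.5399, -0.1099, 0.1077]
tool_rot: [3.142, 0.0, 1.804]
force: [0.6, 0.2, 0.1]
grip_width: -0.0002
finger_force: 0.0
```

>>> play_rows(motion=[[0,0,0.03,0,0,0,-1],[0,0,0.06,0,0,0,-1],[0,0,0.09,0,0,0,-1],[0,0,0.12,0,0,0,-1],[0,0,0.12,0,0,0,-1]])

```text
clock: 21.8
position: [0.5399, -0.11, 0.1068]
tool_rot: [3.141, 0.0, 1.804]
force: [-2.1, 0.5, 6.5]
grip_width: -0.0
finger_force: 3.3
```

>>> play_rows(motion=[[0,0,0.03,0,0,0,-1],[0,0,0.06,0,0,0,-1],[0,0,0.09,0,0,0,-1],[0,0,0.1,0,0,0,-1],[0,0,0.1,0,0,0,-1]])

```text
clock: 22.3
position: [0.5399, -0.11, 0.1058]
tool_rot: [3.141, -0.0, 1.804]
force: [-1.2, 0.2, 7.2]
grip_width: -0.0001
finger_force: 3.5
```

>>> play_rows(motion=[[0,0,0.03,0,0,0,-1],[0,0,0.06,0,0,0,-1],[0,0,0.09,0,0,0,-1],[0,0,0.1,0,0,0,-1],[0,0,0.1,0,0,0,-1]])

```text
clock: 22.8
position: [0.54, -0.11, 0.1048]
tool_rot: [3.141, -0.0, 1.804]
force: [-2.5, 0.6, 7.2]
grip_width: -0.0002
finger_force: 3.5
```

>>> play_rows(motion=[[0,0,0.02,0,0,0,-1],[0,0,0.04,0,0,0,-1],[0,0,0.05,0,0,0,-1],[0,0,0.05,0,0,0,-1],[0,0,0.05,0,0,0,-1]])

```text
clock: 23.3
position: [0.54, -0.11, 0.1043]
tool_rot: [3.141, 0.0, 1.804]
force: [-1.3, 0.9, 6.4]
grip_width: 0.0001
finger_force: 3.5
```

>>> play_rows(motion=[[0,0,0.02,0,0,0,-1],[0,0,0.04,0,0,0,-1],[0,0,0.05,0,0,0,-1],[0,0,0.05,0,0,0,-1],[0,0,0.05,0,0,0,-1]])

```text
clock: 23.8
position: [0.54, -0.11, 0.1041]
tool_rot: [3.141, -0.0, 1.804]
force: [-3.0, 0.8, 13.0]
grip_width: -0.0
finger_force: 6.5
```

>>> play_rows(motion=[[0,0,0.02,0,0,0,-1],[0,0,0.03,0,0,0,-1],[0,0,0.03,0,0,0,-1],[0,0,0.03,0,0,0,-1],[0,0,0.03,0,0,0,-1]])

```text
clock: 24.3
position: [0.54, -0.11, 0.1041]
tool_rot: [3.141, -0.0, 1.804]
force: [-5.2, 1.3, 19.5]
grip_width: -0.0002
finger_force: 9.5
```

>>> play_rows(motion=[[0,0,-0.3,0,0,0,-1],[0,0,-1.3,0,0,0,-1],[0,0,-2.5,0,0,0,-1],[0,0,-3,0,0,0,-1],[2,0,-3,0,0,0,-1]])

```text
clock: 24.8
position: [0.536, -0.0925, 0.1346]
tool_rot: [3.14, 0.002, 1.801]
force: [-0.4, 0.3, 0.3]
grip_width: -0.0001
finger_force: 0.0
```

>>> play_rows(motion=[[3,0,0,0,0,0,-1],[6,0,0,0,0,0,-1],[7.8,0,0,0,0,0,-1],[7.8,0,2,0,0,0,-1],[7.8,0,4,0,0,0,-1]])

```text
clock: 25.3
position: [0.5178, -0.0137, 0.0935]
tool_rot: [3.14, 0.0, 1.805]
force: [0.6, -0.8, -1.1]
grip_width: -0.0
finger_force: 0.0
```

Red pad top is now about z = 0.068.

>>> play_rows(motion=[[0,0,0.8,0,0,0,-1],[0,0,1.5,0,0,0,-1],[0,0,2,0,0,0,-1],[0,0,2.2,0,0,0,-1],[0,0,2.2,0,0,0,-1]])

```text
clock: 25.8
position: [0.5173, -0.0147, 0.0713]
tool_rot: [3.141, 0.0, 1.804]
force: [0.0, 0.6, 0.4]
grip_width: 0.0002
finger_force: 0.0
```

>>> play_rows(motion=[[0,0,0.04,0,0,0,-1],[0,0,0.08,0,0,0,-1],[0,0,0.12,0,0,0,-1],[0,0,0.16,0,0,0,-1],[0,0,0.16,0,0,0,-1]])

```text
clock: 26.3
position: [0.5173, -0.0146, 0.0696]
tool_rot: [-3.142, 0.0, 1.804]
force: [-0.8, -0.1, 0.7]
grip_width: -0.0001
finger_force: 0.0
```

>>> play_rows(motion=[[0,0,0.03,0,0,0,-1],[0,0,0.06,0,0,0,-1],[0,0,0.09,0,0,0,-1],[0,0,0.12,0,0,0,-1],[0,0,0.14,0,0,0,-1]])

```text
clock: 26.8
position: [0.5172, -0.0146, 0.0682]
tool_rot: [-3.142, 0.0, 1.804]
force: [-0.3, 0.1, -0.4]
grip_width: 0.0003
finger_force: 0.0
```

>>> play_rows(motion=[[0,0,0.02,0,0,0,-1],[0,0,0.03,0,0,0,-1],[0,0,0.03,0,0,0,-1],[0,0,0.03,0,0,0,-1],[0,0,0.03,0,0,0,-1]])

```text
clock: 27.3
position: [0.5173, -0.0146, 0.0681]
tool_rot: [3.141, -0.0, 1.804]
force: [-2.3, -1.1, 6.3]
grip_width: -0.0001
finger_force: 2.8
```

6.3 N with no yield: the blade is flat. I retreat and check once before handing in.

>>> play_rows(motion=[[0,0,0,0,0,0,-1],[0,0,-1,0,0,0,-1],[0,0,-4,0,0,0,-1],[0,0,-8,0,0,0,-1],[0,0,-11,0,0,0,-1]])

```text
clock: 27.8
position: [0.5174, -0.0148, 0.1804]
tool_rot: [3.141, 0.0, 1.803]
force: [0.7, 0.3, 1.0]
grip_width: -0.0001
finger_force: 0.0
```

>>> play_rows(motion=[[-3,0,0,0,0,0,-1],[-6,0,0,0,0,0,-1],[-9,0,0,0,0,0,-1],[-9,0,0,0,0,0,-1],[-9,0,0,0,0,0,-1]])

```text
clock: 28.3
position: [0.5379, -0.1025, 0.1783]
tool_rot: [3.142, -0.0, 1.803]
force: [0.8, 0.4, -0.5]
grip_width: 0.0001
finger_force: 0.0
```

```bash
python3 - <<'E'
from h import *
c=viewer.camera_info("wrist");p,d=viewer.grab_frame("wrist");cv2.imwrite("pics/w5.png",p[...,::-1])
E
```

```text
(no output)
```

View pics/w5.png

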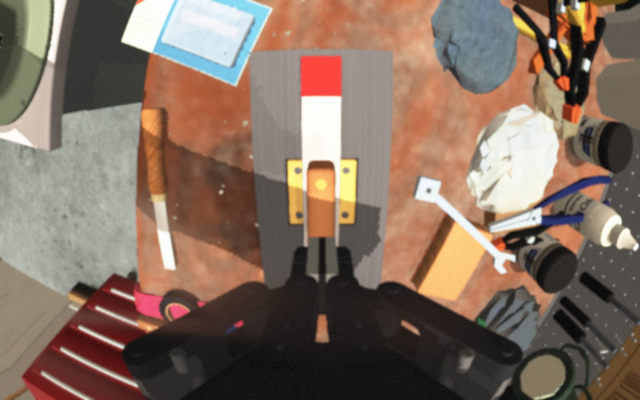

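The straightedge lies straight and centred over the cover (column 322, red end at row 57), and the arm is clear.

```bash
python3 -c "
from workcell import bot
print(bot.job_done())"
```

```text
the job is handed in; nothing more can be done
None
```

I carried out all five steps and handed the job in at about 28 s; no verdict came back. The straightedge rocked at both ends, the cover was pressed flush by my measurements, and the straightedge then held flat under 6 N on the red end and was left lying centred and released.

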